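# Tip the parts bin back onto its base and push it home

### The arm

A 6-joint arm with a two-finger parallel gripper is mounted at the origin on the work surface. World frame = base frame: x ahead of the robot, y to its left, z up, the work surface at z = 0. Lengths are in mm, angles in degrees, forces in N, time in s.
With the tool pointing down it reaches from about 225 to 725 mm from the base axis. Payload 3.1 kg.
Tool frame: the origin (TCP) lies at the centre of the arm's flange, where the gripper is bolted on; the fingertips stand 173 mm ahead of it and the grasp point (between the pads) lies 155 mm ahead of it; z points along the fingers, y is the line along which they close (so a half turn about z gives the same grasp; the last joint's range is limited). The gripper opens to 85 mm and grips with 20 to 120 N. Pads are 22 mm wide; open, the fingers measure 114 mm over their backs; the gripper's body (76 mm by 85 mm) begins 54 mm behind the grasp point. The pads swing forward as they close: fully open they stand 13 mm farther back than shut.
Start: joints at [-73.728, 2.75, 5.684, 92.934, 0, 82.678], TCP at [210.121, -481.11, 404.712] pointing down, gripper open.
Joint ranges: [-166.93, 166.93], [-56.73, 111.36], [-69.38, 81.34], [-121.58, 131.49], [-85.45, 84.26], [-180, 180]. Speed limits (degrees/s): [159.86, 159.86, 180, 180, 180, 180].

### API

Orientations are given as [roll, pitch, yaw] about the fixed x, y, z axes, in that order (R = Rz(yaw) Ry(pitch) Rx(roll)).
In Python, from station import robot, optics, order gives the robot as it stands. Calls block until the motion is done:
- robot.move_pose(position, orientation): joint-space move of the TCP to a pose.
- robot.move_straight(position, velocity=150, ori=None, contact_N=None): straight line of the TCP; ori=None keeps the orientation; velocity is the mean speed in mm/s. With contact_N (N) it stops when the force on the tool has changed by that much, and returns True; else False.
- robot.goto_joints(angles): joint-space move.
- robot.set_gripper(opening, grip_force=None): opening from 0.0 (shut) to 1.0 (fully open); grip_force is the grip in N (None keeps the last); returns when the fingers have stopped.
- robot.pause(seconds).
- robot.solve_ik(position, orientation): joint angles nearest the present ones, or None.
- optics.read_camera(name): name is "side" or "top" or "wrist"; returns the picture (400x640x3 uint8, red, green, blue); there is no depth.
- optics.calibration(name): a dict with "fov_y" (degrees; the focal length in pixels is half the picture's height over the tangent of half this angle, whatever the lens; pixels are square), "cx", "cy" (the principal point, pixels), "T" (4x4, takes a point from camera to world coordinates). Camera axes: x right, y down, z forward; pixel columns grow to the right and rows downward; lengths in mm; the calibration is good to about 2 mm. A picture is of the moment at which its call begins: read the wrist's pose just before it. calibration takes no time and is no camera call; for the wrist camera it gives the pose at the moment of the call.
A pose or a line that the arm cannot do raises robot.Unreachable and nothing moves.
- order.hand_in(): hands the job in; it is judged then, once.
Readings, each from a call of its own:
- robot.current_time_s(): time.
- robot.current_qpos(): joint angles.
- robot.current_qd(): joint speeds.
- robot.current_tau(): joint torques, N m.
- robot.current_tcp_pos(): TCP position.
- robot.current_ee_rot(): TCP orientation.
- robot.current_force(): force on the tool from outside, world axes, zero at the start.
- robot.current_torque(): the same for the moment, N m.
- robot.current_gripper_width(): opening from 0.0 (shut) to 1.0 (fully open).
- robot.current_grasp_force(): force on a finger pad.
Only numpy, scipy, OpenCV 4.12 (cv2) and the standard library are available. Lean on these libraries where they do the work, as an engineer would, in place of code of your own. Each camera call takes 0.05 s, during which the arm holds its last target. There are 200 camera calls.

### The job

One grey parts bin has been left standing on its front end in front of its empty place in the bin bay. Push its top over towards the bay so that the bin drops onto its base with its mouth up, then push it along the bench between the two guides until it is fully home against the back rail. Only push it, gently: do not grip it or lift it off the bench, and leave the other things where they are.

Things in the scene. Friction and masses are not known exactly. Their poses are not given: they have to be found in the camera images.
- bin: Grey open bin 180 long, 90 wide, 70 high, 4 mm walls, empty, about 0.3 kg, white labels on its front end. At the start it stands on that end, 180 tall, base towards the bay, mouth away. Origin: centre of the front end's outside. Axes: x out of the base (level at the start, down once on its base), y across, z front to rear (up at the start). Its top pushed 80 mm, it falls.
- bin_heel (a point): Middle of the edge between the bin's base and its front end: the edge it pivots on. At bench level at the start and at the end.
- bin_toe (a point): Middle of the edge between the bin's base and its rear end; 180 mm above the bench at the start, at bench level when the bin lies on its base; the end that goes in first and meets the back rail.
- bin_lip (a point): Middle of the rim of the rear end wall (4 mm thick), at the mouth side: at the start the upper edge nearest the pusher, 180 mm above the bench, 70 mm back from the base's plane. The place to push when tipping.
- bay: Fixed steel bay. Origin: middle of the mouth of the empty middle compartment, on the bench; x into the bay, y left, z up. 110 mm wide between guides 45 high, 3 thick, running from x = 0 to the back rail; flares start at x = -32 mm, 145 apart. Back rail 60 high, face at x = 190 mm, blue patch on it. No floor: bins slide on the bench. Neighbour bins at y = +-112 mm, fronts at x = 7 mm.
- bin_left: Filled grey bin with brass bolts, 180 x 90 x 70 mm, about 1 kg, standing in the bay's left (+y) compartment on its base; bystander. Origin: centre of its underside, z up, x into the bay.
- bin_right: Filled grey bin with pale bolts, 180 x 90 x 70 mm, about 1 kg, standing in the bay's right (-y) compartment on its base; bystander. Origin: centre of its underside, z up, x into the bay.
- carton: Closed brown carton 90 x 130 x 80 mm, bystander; origin at the centre of its underside.
- jar: Clear jar with blue cap, 60 mm across, 80 mm high, bystander; origin at the centre of its underside.
- tape: Orange tape roll lying flat, 90 mm across, 45 mm high, bystander; origin at the centre of its underside.
- wrench: Steel wrench lying flat, bystander; origin under its middle.
- smallbox: Small white box 60 x 60 x 45 mm with a blue square on top, bystander; origin at the centre of its underside.
Not all that is in view belongs to the job. Leave any blue or red look-alike of the bin alone.

How it is judged:
By the outcome, as a careful person would: the job done as asked, in the order asked, and still so for the second after the job is handed in, with the robot touching nothing.
It also fails if it takes over 54 s, if anything falls off the work surface, if the arm or the gripper's body presses on something with over 40 N, if the wrist force passes 120 N, or if a joint passes its speed limit or range.

## Working session

There is one attempt and no reset: what is moved stays moved. The work goes in short steps, each a Python script; the robot and the scene stay as the last script left them, time stands still between calls to the robot, and variables do not carry over. Pictures are saved under pics/ and viewed, at most 10 in all, crops included, and the job is handed in when it is done.

```bash
mkdir -p pics; ls; cat > h.py <<'E'
from station import robot, optics, order
import numpy as np, cv2
def snap(n,f,crop=None,s=1):
    im=optics.read_camera(n)
    o=im if crop is None else im[crop[1]:crop[3],crop[0]:crop[2]]
    if s!=1:o=cv2.resize(o,None,fx=s,fy=s,interpolation=cv2.INTER_CUBIC)
    cv2.imwrite('pics/'+f,o[:,:,::-1]); np.save('pics/'+f+'.npy',im); return im
def ray(n,u,v):
    c=optics.calibration(n); f=200/np.tan(np.radians(c['fov_y'])/2); T=np.array(c['T'])
    d=T[:3,:3]@np.array([(u-c['cx'])/f,(v-c['cy'])/f,1]); return T[:3,3],d
def onz(n,u,v,z):
    o,d=ray(n,u,v); return o+d*(z-o[2])/d[2]
def proj(n,p):
    c=optics.calibration(n); f=200/np.tan(np.radians(c['fov_y'])/2); T=np.array(c['T'])
    q=T[:3,:3].T@(np.array(p,float)-T[:3,3]); return np.array([c['cx']+f*q[0]/q[2],c['cy']+f*q[1]/q[2]])
E
python3 - <<'E'
from h import *
snap('top','top0.png');snap('side','side0.png')
for n in('top','side'):
    print(optics.calibration(n))
print(robot.current_ee_rot(),robot.current_time_s())
E
```

```text
pics
{'fov_y': 52.15133332169465, 'cx': 320.7257236088931, 'cy': 199.83221311247144, 'T': array([[-1.67520970e-02, -9.92377920e-01,  1.22087797e-01,
         4.14225866e+02],
       [-9.99667650e-01,  1.42305928e-02, -2.14960331e-02,
         2.74075419e+01],
       [ 1.95948069e-02, -1.22407325e-01, -9.92286496e-01,
         1.32697594e+03],
       [ 0.00000000e+00,  0.00000000e+00,  0.00000000e+00,
         1.00000000e+00]])}
{'fov_y': 55.677360047642495, 'cx': 313.7808813686099, 'cy': 196.39309057561357, 'T': array([[ 9.99373436e-01, -1.80041195e-02,  3.04727116e-02,
         5.04826936e+02],
       [-3.40570766e-02, -7.23548858e-01,  6.89432495e-01,
        -9.51368880e+02],
       [ 9.63587061e-03, -6.90038333e-01, -7.23708676e-01,
         1.13515921e+03],
       [ 0.00000000e+00,  0.00000000e+00,  0.00000000e+00,
         1.00000000e+00]])}
[-1.79877099e+02 -1.56271246e-02  2.35918195e+01] 0.1
```

View pics/top0.png

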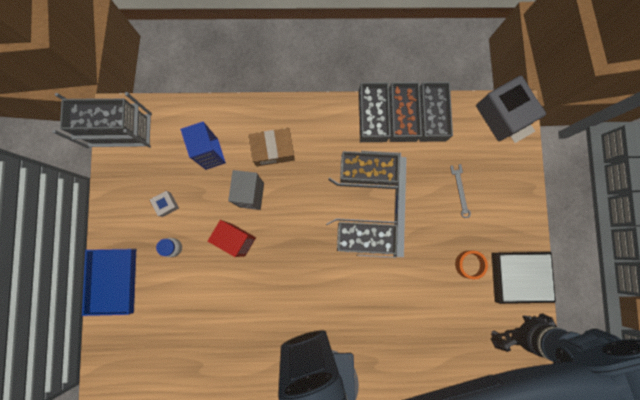

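View pics/side0.png

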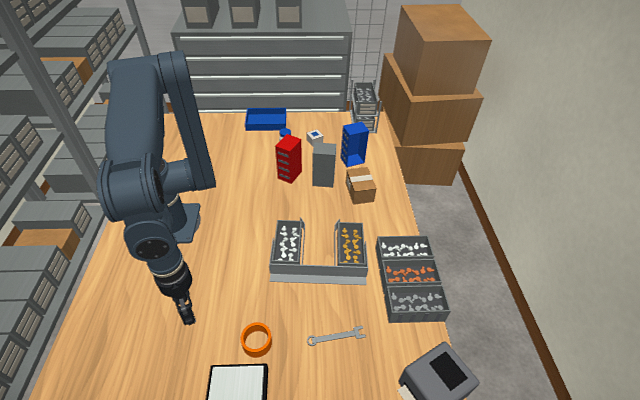

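The bin could be confused with the blue standing bin (203,145), the red one (231,238) or the grey bolt bin in the rack (105,115). I choose the plain grey upright one at (247,188) in top, (323,165) in side, with the bay mouth facing it at about (335,203). Next is a close crop to check this.

```bash
python3 - <<'E'
import numpy as np,cv2
a=np.load('pics/top0.png.npy')[125:265,210:420]; b=np.load('pics/side0.png.npy')[130:290,255:385]
a=cv2.resize(a,None,fx=3.8,fy=3.8,interpolation=cv2.INTER_CUBIC)
cv2.imwrite('pics/cropt.png',a[:,:,::-1])
b=cv2.resize(b,None,fx=3.7,fy=3.7,interpolation=cv2.INTER_CUBIC)
cv2.imwrite('pics/crops.png',b[:,:,::-1])
E
```

```text
(no output)
```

View pics/cropt.png

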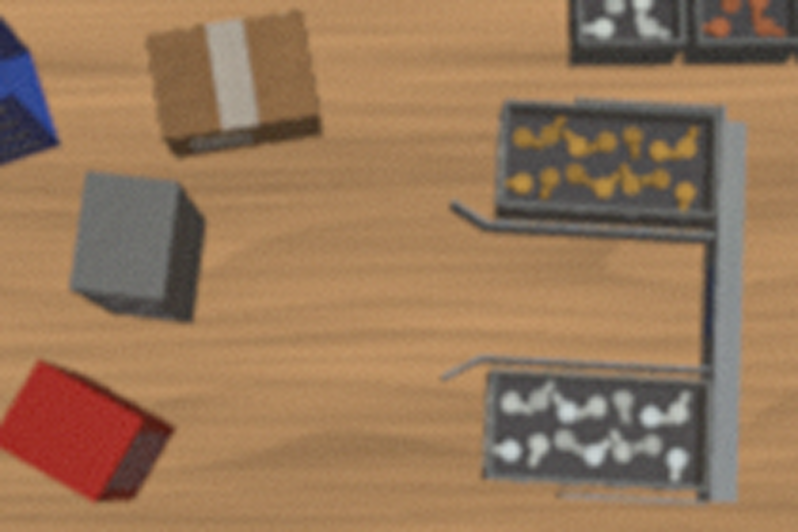

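View pics/crops.png

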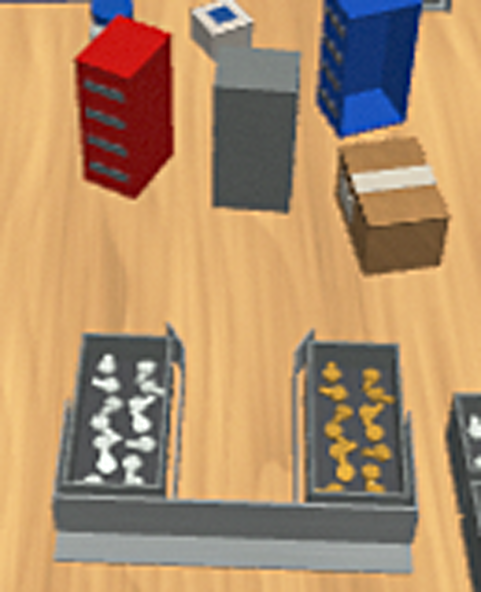

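```bash
python3 - <<'E'
from h import *
P=lambda u,v,z:onz('top',210+u/3.8,125+v/3.8,z)[:2].round(1)
S=lambda u,v,z:onz('side',255+u/3.7,130+v/3.7,z)[:2].round(1)
print('bin top T',[P(*p,180) for p in[(87,172),(177,182),(163,302),(72,290)]])
print('bin top S (toe R,L; lip)',[S(*p,180) for p in[(214,84),(299,92),(299,50),(222,47)]])
print('bin heel S',[S(*p,0) for p in[(214,205),(290,211)]],'T',[P(*p,0) for p in[(205,218),(191,322)]])
print('guide L',[P(*p,45) for p in[(452,205),(490,226),(712,237)]]);print('guide R',[P(*p,45) for p in[(443,378),(483,358),(710,371)]])
print('rail face top',[P(*p,60) for p in[(722,108),(716,240),(706,365)]])
print('S guides',[S(*p,45) for p in[(170,330),(182,368),(313,335),(297,365)]],'rail top back',[S(*p,60) for p in[(176,497),(302,502)]])
print('bins L',[P(*p,70) for p in[(503,102),(722,108),(715,218),(497,212)]])
print('bins R',[P(*p,70) for p in[(488,374),(708,380),(702,487),(485,476)]])
print('red',[P(*p,180) for p in[(40,362),(142,430),(97,500),(0,430)]])
print('carton',[P(*p,80) for p in[(147,37),(300,12),(320,120),(165,140)]])
for n,u,v,z in[('smallbox',162,204,45),('jar',168,247,80),('blue',195,130,180)]:print(n,onz('top',u,v,z)[:2].round())
E
```

```text
bin top T [array([643.6, 250.7]), array([635.1, 183.6]), array([544.9, 193.8]), array([554.8, 261. ])]
bin top S (toe R,L; lip) [array([549.4, 194.9]), array([638.5, 179.8]), array([643.7, 250.2]), array([560.1, 257.2])]
bin heel S [array([550.8, 194.8]), array([637.7, 182.9])] T [array([637.9, 184. ]), array([547.9, 195.9])]
guide L [array([638.5, -27.7]), array([620.3, -59.1]), array([ 608.4, -245.2])]
guide R [array([493.8, -17.4]), array([509.8, -50.9]), array([ 496.1, -239. ])]
rail face top [array([ 715.2, -254.7]), array([ 603.6, -245.2]), array([ 500.2, -232.8])]
S guides [array([498.4, -30. ]), array([509.8, -79.6]), array([643.3, -40.4]), array([624.2, -78.8])] rail top back [array([ 501.9, -240.3]), array([ 615.5, -248.8])]
bins L [array([720.1, -70.5]), array([ 712.8, -252.5]), array([ 620.4, -243. ]), array([627.8, -63.4])]
bins R [array([494.9, -53.1]), array([ 487.3, -231.9]), array([ 401.2, -223.7]), array([412.9, -48.9])]
red [array([501.8, 283.9]), array([450.7, 208.8]), array([400.4, 241.2]), array([452.4, 312.3])]
carton [array([775.8, 222.1]), array([795.7,  96.3]), array([704.4,  80.6]), array([689.3, 207.1])]
smallbox [566. 497.]
jar [431. 463.]
blue [763. 360.]
```

```bash
cat >> h.py <<'E'
YB=-97.3
def d(a): return np.array([np.cos(np.radians(a)),np.sin(np.radians(a))])
E
python3 - <<'E'
from h import *
lip=np.array([601.5,255.5]); u=d(YB); O=[180,0,YB]
a=lip-55*u; b=lip+74*u
print(a,b)
pts=[[*a,430],[*a,326],[*b,326],[*b,430],[*(np.array([593,189])-45*u),200]]
for p in pts: print(p,robot.solve_ik(p,O))
E
```

```text
[608.48855347 310.05419434] [592.09721896 182.09981125]
[np.float64(608.4885534730743), np.float64(310.05419434245164), 430] [ 21.37929684  29.38000885  40.94247859 101.56246974   0.
 -61.32070316]
[np.float64(608.4885534730743), np.float64(310.05419434245164), 326] [ 21.37929684  26.84680111  25.53430477  88.68750366   0.
 -61.32070316]
[np.float64(592.0972189635), np.float64(182.0998112483378), 326] [ 10.89549803  16.70940968  12.50500918  85.7955995    0.
 -71.80450197]
[np.float64(592.0972189635), np.float64(182.0998112483378), 430] [ 10.89549803  17.99095312  25.95356662  97.9626135    0.
 -71.80450197]
[np.float64(598.7179073870608), np.float64(233.63524991655134), 200] [ 15.34204978  22.86176079   5.79331748  72.93155669   0.
 -67.35795022]
```

```bash
python3 - <<'E'
from h import *
lip=np.array([601.5,255.5]); u=d(YB); O=[180,0,YB]
a=lip-55*u; b=lip+74*u
robot.set_gripper(0.35)
p=robot.current_tcp_pos(); robot.move_straight([p[0],p[1],470])
robot.move_pose([*a,450],O)
robot.move_straight([*a,326],150)
f0=robot.current_force()
robot.move_straight([*(lip-8*u),326],60); print(np.array(robot.current_force())-f0)
snap('top','t1.png',(180,110,420,270),3.3)
print(robot.current_time_s(),robot.current_gripper_width())
E
```

```text
[-0.34602883  0.26493129  0.30100656]
6.3167 0.35051196884200786
```

View pics/t1.png

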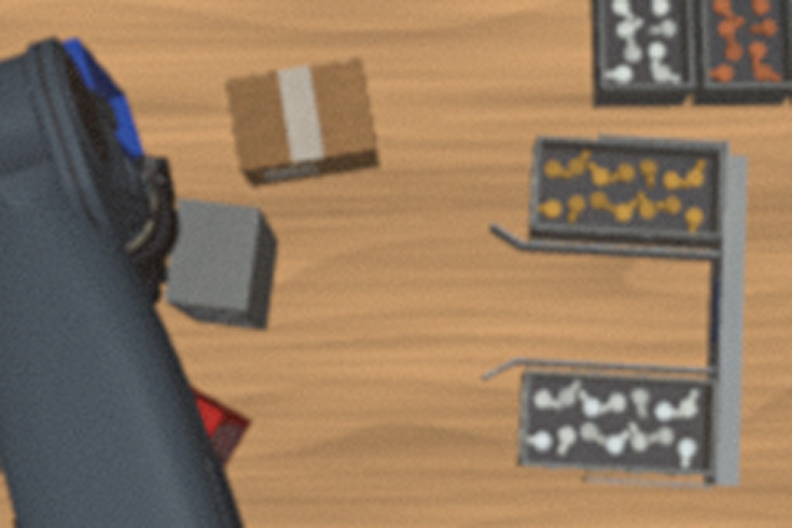

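The gripper is just behind the bin's lip (crop about (170,250)) and the bin has not moved, so I tip it now.

```bash
python3 - <<'E'
from h import *
lip=np.array([601.5,255.5]); u=d(YB)
m=0
for s in np.arange(10,76,11):
    robot.move_straight([*(lip+s*u),326],50); f=np.array(robot.current_force()); print(s,f.round(1))
robot.pause(0.5)
b=lip+70*u
robot.move_straight([*(lip-20*u),326],120)
snap('top','t2.png',(180,110,420,270),3.3); im=snap('side','s2.png',(230,110,400,290),3.3)
print(robot.current_time_s())
E
```

```text
10 [-0.8  0.5 -0.8]
21 [0.5 0.1 0.2]
32 [-0.6 -0.1  0.5]
43 [-0.3  0.5 -0.9]
54 [-0.1 -0.6 -0.5]
65 [ 0.5 -0.4 -0.3]
10.1167
```

View pics/t2.png

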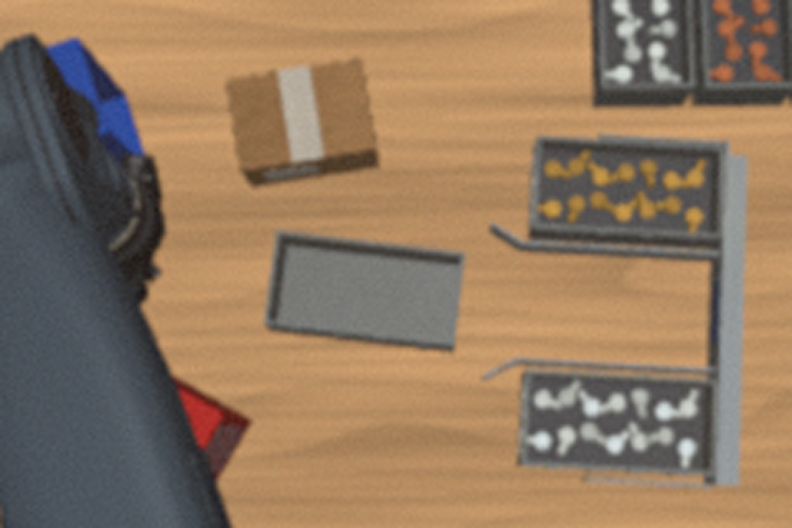

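View pics/s2.png

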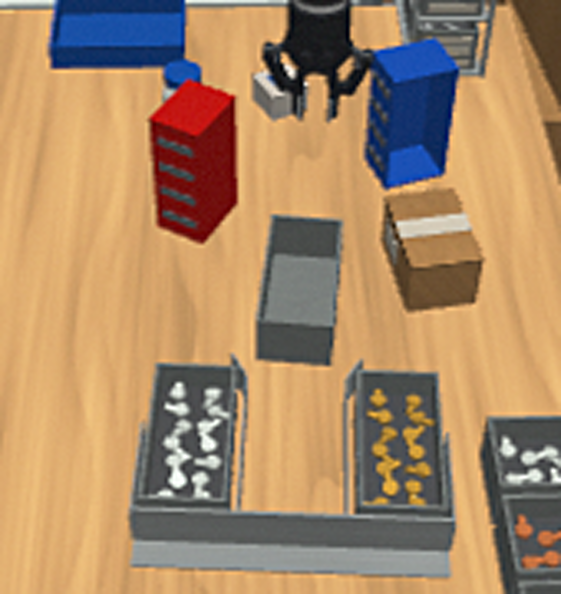

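The bin lies on its base, mouth up, with front corners at crop (277,234) and (267,327) and rear corners at (463,254) and (453,350). It is roughly in line with the bay, and nothing else has moved.

```bash
python3 - <<'E'
from h import *
P=lambda u,v,z:onz('top',180+u/3.3,110+v/3.3,z)[:2]
S=lambda u,v,z:onz('side',230+u/3.3,110+v/3.3,z)[:2]
for Q,c in((P,[(277,234),(267,327),(463,254),(453,350)]),(S,[(342,220),(274,215),(334,297),(258,291)])):
    q=[Q(*p,70) for p in c]; f=(q[0]+q[1])/2; r=(q[2]+q[3])/2
    e=q[1]-q[0]; L=r-f
    print(np.round(q,1).tolist(),'front',f.round(1),'rear',r.round(1),'yaw',np.degrees(np.arctan2(L[1],L[0])).round(2),np.linalg.norm(L).round(1))
B=np.array([565,-51.5]);
for a in(f,r): 
    x=(a-B)@d(-94); n=d(-4); print('bay x,left',x.round(1),((a-B)@n).round(1))
print([np.round(S(*p,45),1).tolist() for p in[(238,358),(243,372),(360,365),(350,378)]])
E
```

```text
[[630.7, 175.7], [542.8, 185.0], [609.2, 0.8], [518.6, 11.7]] front [586.7 180.4] rear [563.9   6.2] yaw -97.46 175.6
[[634.7, 172.8], [550.7, 183.9], [616.2, 42.5], [527.7, 54.3]] front [592.7 178.3] rear [571.9  48.4] yaw -99.08 131.6
bay x,left -231.2 11.6
bay x,left -100.1 -0.0
[[502.9, -26.7], [508.3, -47.5], [641.4, -40.7], [628.6, -59.4]]
```

```bash
python3 - <<'E'
from h import *
for z in(0,70):
  for p in[(609,1),(519,12),(631,176),(543,185)]: print(z,p,((proj('side',[*p,z])-[230,110])*3.3).round(), ((proj('top',[*p,z])-[180,110])*3.3).round())
E
```

```text
0 (609, 1) [328. 363.] [462. 265.]
0 (519, 12) [252. 357.] [452. 356.]
0 (631, 176) [336. 258.] [285. 246.]
0 (543, 185) [268. 254.] [276. 334.]
70 (609, 1) [330. 324.] [463. 254.]
70 (519, 12) [251. 318.] [453. 350.]
70 (631, 176) [339. 218.] [277. 234.]
70 (543, 185) [268. 214.] [267. 327.]
```

```bash
python3 - <<'E'
from h import *
def tri(t,s):
    A=[];b=[]
    for n,p in(('top',np.array(t)/3.3+[180,110]),('side',np.array(s)/3.3+[230,110])):
        o,dd=ray(n,*p); dd/=np.linalg.norm(dd); M=np.eye(3)-np.outer(dd,dd); A.append(M);b.append(M@o)
    x=np.linalg.lstsq(np.vstack(A),np.hstack(b),rcond=None)[0]; return x.round(1)
print(tri((463,254),(334,297)),tri((453,350),(258,291)),tri((277,234),(342,220)),tri((267,327),(274,215)))
a=optics.read_camera('top')[170:225,255:330]; b=optics.read_camera('side')[170:225,300:340]
o=np.hstack([cv2.resize(a,(450,330),interpolation=2),cv2.resize(b,(240,330),interpolation=2)])
cv2.imwrite('pics/c3.png',o[:,:,::-1])
E
```

```text
[607.2   1.9 112.5] [520.9  12.6 113.3] [633.3 176.3  66.2] [546.9 185.6  67.7]
```

View pics/c3.png

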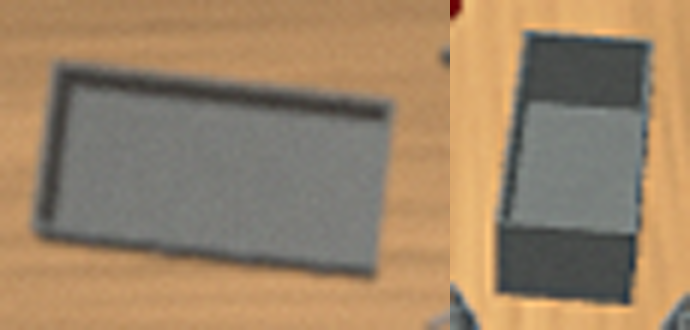

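The bin is flat on its base: in the side view the near rim is at row 207 and its bottom at row 219, as expected. Next I push it in, straightening as it goes.

```bash
python3 - <<'E'
from h import *
B=np.array([565,-51.5]); bx=d(-94); bl=d(-4)
W=lambda x,l:B+x*bx+l*bl
F=np.array([588.5,180.]); u=d(-97.5); z=195
fx,fl=(F-B)@bx,(F-B)@bl; print(fx,fl)
s=F-48*u
robot.move_straight([*s,330],150,ori=[180,0,-97.5])
robot.move_straight([*s,z],120)
f0=np.array(robot.current_force())
c=F-12*u
robot.move_straight([*c,z],60); print(np.array(robot.current_force())-f0)
for k in(1,2,3,4):
    robot.move_straight([*W(fx-11+20*k,fl*(1-k/4)),z],50,ori=[180,0,-97.5+3.5*k/4])
    print((np.array(robot.current_force())-f0).round(1))
print(robot.move_straight([*W(-70,0),z],60,contact_N=12),(np.array(robot.current_force())-f0).round(1))
snap('top','t4.png',(180,110,420,270),3.3); print(robot.current_time_s(),robot.current_tcp_pos())
E
```

```text
-232.57535476813624 7.294131509340862
[ 0.58590989 -0.51823456 -0.03827628]
[ 1.1 -0.1 -0. ]
[ 0.5 -0.4  0.1]
[ 0.8 -0.4  0.5]
[ 0.1 -0.2  0.1]
False [ 0.4 -0.6  0.6]
16.7 [569.9370847   18.39244082 195.07985734]
```

View pics/t4.png

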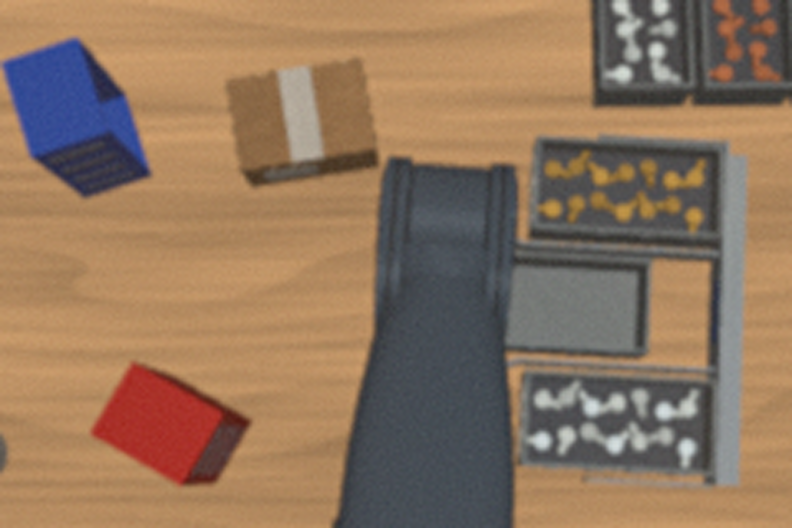

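The bin is between the guides and straight, with its rear end at crop x about 645 and the rail at about 712. I continue to the rail.

```bash
python3 - <<'E'
from h import *
B=np.array([565,-51.5]); bx=d(-94); bl=d(-4)
W=lambda x,l:B+x*bx+l*bl
z=195
robot.move_straight([*W(-20,0),z],60,contact_N=12)
r=robot.move_straight([*W(9,0),z],25,contact_N=6)
p=np.array(robot.current_tcp_pos()); print(r,((p[:2]-B)@bx).round(1),np.array(robot.current_force()).round(1))
if r:
    robot.pause(0.3); print(np.array(robot.current_force()).round(1))
robot.move_straight([*W(-60,0),z],100)
robot.move_straight([*W(-60,0),360],150)
robot.move_pose([350,250,400],[180,0,-94])
im=snap('top','t5.png',(300,120,430,270),4)
print(robot.current_time_s())
E
```

```text
True -1.1 [-0.2 -0.3 -0.7]
[ 0.5 -0.4  0.5]
22.0333
```

View pics/t5.png

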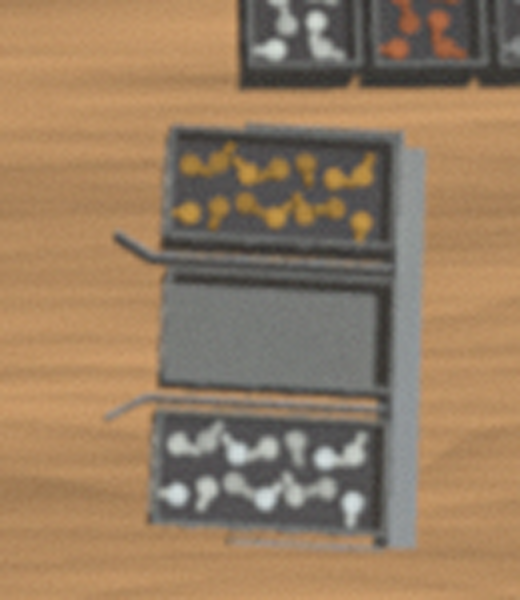

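The bin looks home: its rear meets the rail at crop x about 388, and its front at about 164 lies just past its neighbours' fronts. One slow second press will confirm it.

```bash
python3 - <<'E'
from h import *
B=np.array([565,-51.5]); bx=d(-94); bl=d(-4)
W=lambda x,l:B+x*bx+l*bl
z=195; O=[180,0,-94]
robot.move_pose([*W(-60,0),300],O)
robot.move_straight([*W(-60,0),z],150)
robot.move_straight([*W(-8,0),z],80,contact_N=8)
r=robot.move_straight([*W(6,0),z],8,contact_N=7)
p=np.array(robot.current_tcp_pos()); print(r,((p[:2]-B)@bx).round(2),np.array(robot.current_force()).round(1))
robot.move_straight([*W(-20,0),z],30)
robot.move_straight([*W(-60,0),z],120)
robot.move_straight([*W(-60,0),360],200)
robot.move_pose([350,250,400],O)
a=optics.read_camera('top');b=np.load('pics/t5.png.npy')
print(np.abs(a.astype(int)-b)[185:225,335:400].mean((0,1)),robot.current_time_s())
c=np.load('pics/top0.png.npy');dd=(np.abs(a.astype(int)-c).max(2)>60).astype(np.uint8)
n,_,st,_=cv2.connectedComponentsWithStats(dd); print([s.tolist() for s in st[1:] if s[4]>25])
E
```

```text
True -0.67 [0.3 0.1 0.5]
[2.29576923 2.30192308 2.33576923] 29.575
[[229, 174, 35, 36, 918], [340, 187, 55, 33, 758], [135, 252, 136, 148, 11190], [404, 313, 205, 87, 7333], [278, 330, 53, 70, 1654], [611, 335, 13, 28, 246], [627, 340, 5, 16, 46], [633, 340, 6, 15, 42], [304, 380, 29, 14, 64]]
```

Contact came at the same place (-0.7 mm against -1.1 mm), so the bin is hard against the rail. The only image changes are the bin and the arm.

```bash
python3 -c "
from h import *
print(order.hand_in())"
```

```text
the job is handed in; nothing more can be done
None
```

The bin was tipped onto its base with its mouth up and pushed between the guides until it was home against the back rail; nothing else moved, and I handed the job in at about 30 s of the 54 s allowed.

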